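# Restock the counter trays at the bakery shop

### The arm

A 7-joint arm with a two-finger parallel gripper is mounted at the origin on the work surface. World frame = base frame: x ahead of the robot, y to its left, z up, the work surface at z = 0. Lengths are in m, angles in rad, forces in N, time in s.
With the tool pointing down it reaches from about 0.375 to 0.925 m from the base axis. Payload 3.1 kg.
Tool frame: the origin (TCP) lies between the finger pads; the fingertips stand 19 mm ahead of it and the grasp point (between the pads) is the TCP; z points along the fingers, y is the line along which they close (so a half turn about z gives the same grasp; the last joint's range is limited). The gripper opens to 85 mm and grips with 20 to 120 N. Pads are 22 mm wide; open, the fingers measure 114 mm over their backs; the gripper's body (76 mm by 85 mm) begins 54 mm behind the grasp point. The pads swing forward as they close: fully open they stand 13 mm farther back than shut.
Start: joints at [-1.294, 0.383, 0.044, 1.598, -0.018, 1.161, -0.05], TCP at [0.238, 0.605, 0.216] pointing down, gripper open.
Joint ranges: [-2.61, 2.61], [-0.41, 2.15], [-1.48, 1.57], [0, 2.5], [-1.57, 4.71], [0.05, 1.97], [-2.85, 2.85]. Speed limits (rad/s): [2.79, 2.79, 3.14, 3.14, 3.14, 3.14, 3.14].

### API

Orientations are given as a unit quaternion [x, y, z, w].
In Python, from bench import move_ptp, movel, move_j, move_gripper, pause, inverse_kinematics, read_camera, camera_params, MotionError, sign_off, look_for, tip_of, read_time_s, read_qpos, read_joint_vel, read_effort, read_eef_pos, read_tcp_rot, read_ft_force, read_ft_torque, read_finger_gap, read_grasp_force gives the robot as it stands. Calls block until the motion is done:
- move_ptp(position, orientation): joint-space move of the TCP to a pose.
- movel(position, orientation=None, speed=0.15): straight line of the TCP; orientation=None keeps the orientation; speed is the mean speed in m/s.
- move_j(angles): joint-space move.
- move_gripper(opening, effort=None): finger opening in m; effort is the grip in N (None keeps the last); returns when the fingers have stopped.
- pause(seconds).
- inverse_kinematics(position, orientation): joint angles nearest the present ones, or None.
- read_camera(name): name is "scene" or "top" or "wrist"; returns the picture (400x640x3 uint8, red, green, blue); there is no depth.
- camera_params(name): a dict with "K" (3x3 intrinsics, pixels), "camera_from_world" (4x4, takes a point from world to camera coordinates). Camera axes: x right, y down, z forward; pixel columns grow to the right and rows downward; lengths in m; the calibration is good to about 2 mm. A picture is of the moment at which its call begins: read the wrist's pose just before it. camera_params takes no time and is no camera call; for the wrist camera it gives the pose at the moment of the call.
A pose or a line that the arm cannot do raises MotionError and nothing moves.
- sign_off(): hands the job in; it is judged then, once.
Trained networks look in the newest picture that a camera, given by its name, has taken for a name from the list of things; names that differ only in an ending like _2 or _b are one class to them, and where a whole thing is asked for, a point or a joint stands for the part that bears it (a point fixed in the world has none). Each returns a list of dicts, best first, with "confidence" (0 to 1); they miss things now and then, are a little off and sometimes report something else, mostly with a low value. They report only what shows in the picture. A call takes as long as a camera call. They do not tell look-alikes from the thing itself.
- look_for(camera, name): "at" ([column, row] in pixels, amid what is visible of it).
- tip_of(camera, name): "at" ([column, row] in pixels: a listed point, or the origin of a listed thing).
Readings, each from a call of its own:
- read_time_s(): time.
- read_qpos(): joint angles.
- read_joint_vel(): joint speeds.
- read_effort(): joint torques, N m.
- read_eef_pos(): TCP position.
- read_tcp_rot(): TCP orientation.
- read_ft_force(): force on the tool from outside, world axes, zero at the start.
- read_ft_torque(): the same for the moment, N m.
- read_finger_gap(): finger opening in m.
- read_grasp_force(): force on a finger pad.
Only numpy, scipy, OpenCV 4.12 (cv2) and the standard library are available. Lean on these libraries where they do the work, as an engineer would, in place of code of your own. Each camera call takes 0.05 s, during which the arm holds its last target. There are 200 camera calls.

### The job

Five things have been left along the counter: put the two red jam jars in the wooden tray, the two green tea cartons in the yellow tray, and the loose blue tin in the empty bay of the white tray. Each stands upright on the floor of a bay of its own; set them down gently, do not drop them. Leave the blue tin already in the white tray and the grey card terminal where they are.

Things in the scene. Friction and masses are not known exactly. Their poses are not given: they have to be found in the camera images.
- jam_a: red jam jar with a red lid and a paper label, upright cylinder 54 mm in diameter, 72 mm tall, about 0.22 kg, glass. Origin: centre of its underside; z up, loose, standing on the counter at the start
- jam_b: red jam jar with a red lid and a paper label, upright cylinder 54 mm in diameter, 72 mm tall, about 0.22 kg, glass. Origin: centre of its underside; z up, loose, standing on the counter at the start (same as jam_a; either may take either bay)
- tea_a: green tea carton with a yellow band, upright box 58 (its x) x 42 (its y) x 80 mm tall, about 0.08 kg. Origin: centre of its underside; z up, loose, standing on the counter at the start
- tea_b: green tea carton with a yellow band, upright box 58 (its x) x 42 (its y) x 80 mm tall, about 0.08 kg. Origin: centre of its underside; z up, loose, standing on the counter at the start (same as tea_a; either may take either bay)
- tin_loose: blue biscuit tin with a pale disc on its lid, upright cylinder 60 mm in diameter, 62 mm tall, about 0.15 kg. Origin: centre of its underside; z up. This one stands on the counter at the start, loose, and is to be put away
- jam_tray: fixed open pale wooden tray, 88 (x) x 172 (y) mm, walls and divider 4 mm thick, 24 mm high, floor 4 mm thick. A middle divider makes two bays along its y, each 80 x 80 mm inside, centres 42 mm to +y and -y of the origin (centre of the underside; z up). Turned at most 0.2 rad from the world axes. Price tag with red patch on its +x side
- tea_tray: fixed open yellow plastic tray, 88 (x) x 172 (y) mm, walls and divider 4 mm thick, 24 mm high, floor 4 mm thick. A middle divider makes two bays along its y, each 80 x 80 mm inside, centres 42 mm to +y and -y of the origin (centre of the underside; z up). Turned at most 0.2 rad from the world axes. Price tag with green patch on its +x side
- tin_tray: fixed open white plastic tray, 88 (x) x 172 (y) mm, walls and divider 4 mm thick, 24 mm high, floor 4 mm thick. A middle divider makes two bays along its y, each 80 x 80 mm inside, centres 42 mm to +y and -y of the origin (centre of the underside; z up). Turned at most 0.2 rad from the world axes. Its +y bay already holds a blue tin; its -y bay is empty
- tin_stock: blue biscuit tin with a pale disc on its lid, upright cylinder 60 mm in diameter, 62 mm tall, about 0.15 kg. Origin: centre of its underside; z up. This one already stands in the +y bay of the white tray: leave it there
- card_terminal: grey card payment terminal with a black display block and small keys, lying on the counter at the robot's right, 150 (its x) x 75 (its y) x 42 mm tall, 0.45 kg, loose: leave it alone. Origin: centre of its underside; z up
Things that resemble listed ones, but are neither listed nor needed, are in the scene too. There is more than one size of the jam_tray; the one meant has the size given above. There is more than one size of the tea_tray; the one meant has the size given above.

How it is judged:
By the outcome, as a careful person would: the job done as asked, in the order asked, and still so for the second after the job is handed in, with the robot touching nothing.
It also fails if it takes over 120 s, if anything falls off the work surface, if the arm or the gripper's body presses on something with over 40 N, if the wrist force passes 120 N, or if a joint passes its speed limit or range.

## Working session

There is one attempt and no reset: what is moved stays moved. The work goes in short steps, each a Python script; the robot and the scene stay as the last script left them, time stands still between calls to the robot, and variables do not carry over. Pictures are saved under pics/ and viewed, at most 14 in all, crops included, and the job is handed in when it is done.

```bash
ls; mkdir -p pics
python3 - <<'E'
from bench import *
import cv2
for c in ("scene","top"):
    im=read_camera(c); cv2.imwrite(f"pics/{c}0.png",im[:,:,::-1])
    p=camera_params(c); print(c,p["K"],p["camera_from_world"])
    for n in ("jam_a","tea_a","tin_loose","jam_tray","tea_tray","tin_tray","card_terminal"):
        print(n,[([round(v) for v in d["at"]],round(d["confidence"],2)) for d in look_for(c,n)])
print(read_time_s(),read_tcp_rot())
E
```

```text
pics
scene [[436.63994685   0.         319.09416475]
 [  0.         436.63994685 196.0365403 ]
 [  0.           0.           1.        ]] [[-0.85469826  0.51905261  0.00867585  0.55495056]
 [ 0.38948547  0.65221641 -0.65031901 -0.12908906]
 [-0.34320832 -0.55244741 -0.75961168  1.28543333]
 [ 0.          0.          0.          1.        ]]
jam_a [([389, 199], 0.8), ([350, 173], 0.74)]
tea_a [([424, 240], 0.87), ([329, 141], 0.6)]
tin_loose [([457, 289], 0.7)]
jam_tray [([304, 290], 0.91), ([394, 313], 0.67)]
tea_tray [([283, 180], 0.66), ([220, 130], 0.66)]
tin_tray [([333, 234], 0.68)]
card_terminal [([306, 111], 0.75)]
top [[372.15622368   0.         321.12220143]
 [  0.         372.15622368 195.43741718]
 [  0.           0.           1.        ]] [[ 0.02364071 -0.99961244 -0.01470022 -0.11654826]
 [-0.99716547 -0.02252713 -0.07178829  0.58978223]
 [ 0.07142931  0.01635567 -0.99731156  1.02796819]
 [ 0.          0.          0.          1.        ]]
jam_a [([338, 241], 0.67), ([284, 254], 0.58)]
tea_a [([386, 243], 0.89), ([232, 251], 0.89), ([449, 259], 0.21)]
tin_loose [([190, 242], 0.85), ([233, 251], 0.38)]
jam_tray [([207, 187], 0.94), ([261, 140], 0.76)]
tea_tray [([372, 181], 0.95), ([472, 168], 0.71)]
tin_tray [([288, 191], 0.95)]
card_terminal [([448, 257], 0.55)]
0.8 [ 1.86278013e-01  9.82497074e-01  2.24185186e-05 -1.57300669e-05]
```

View pics/scene0.png

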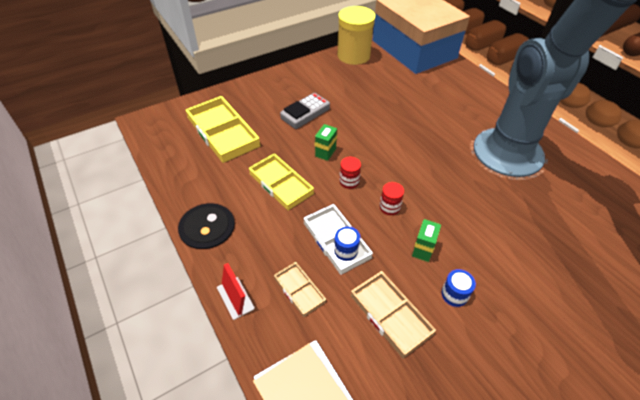

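View pics/top0.png

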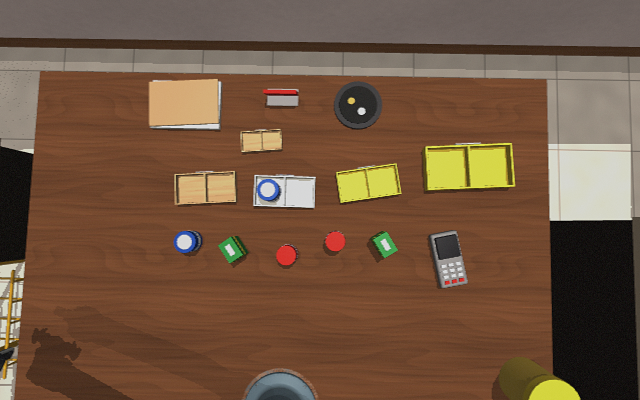

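The scene shows, in top-picture pixels:
- **Tray candidates:** wooden at (206,187), about 62 px long, against a small one at (261,140). Yellow at (369,183), about 62 px, against a large one at (469,167). White at (284,191), with its stock tin at (268,189).
- **Choice:** 172 mm is about 62 px, so the mid-size trays are the right ones.
- **Loose things:** tin (187,242), teas (232,250) and (385,244), jams (286,255) and (335,241). The terminal is at (448,258), and the yellow canister and red sign are not involved.

Next I fit the outlines.

```bash
cat > h.py <<'E'
from bench import *
import cv2, numpy as np
from scipy.optimize import minimize
def proj(P,cp):
    T=cp["camera_from_world"]; p=np.asarray(P)@T[:3,:3].T+T[:3,3]; q=p@cp["K"].T; return q[:,:2]/q[:,2:]
def back(px,z,cp):
    T=cp["camera_from_world"]; R=T[:3,:3]; c=-R.T@T[:3,3]; d=R.T@np.linalg.solve(cp["K"],[*px,1]); return c+d*(z-c[2])/d[2]
DIM=dict(jam=(.054,.054,.072),tea=(.058,.042,.080),tin=(.060,.060,.062),tray=(.088,.172,.024))
def model(k,x,y,a,zb):
    w,d,h=DIM[k]
    if k in("jam","tin"): t=np.linspace(0,2*np.pi,48); B=np.c_[np.cos(t)*w/2,np.sin(t)*w/2]
    else: B=np.array([[1,1],[1,-1],[-1,-1],[-1,1]])*[w/2,d/2]
    c,s=np.cos(a),np.sin(a); B=B@np.array([[c,s],[-s,c]])+[x,y]
    return np.vstack([np.c_[B,np.full(len(B),zb+z)] for z in(0,h)])
def mask(im,k):
    hsv=cv2.cvtColor(im,cv2.COLOR_RGB2HSV); H,S,V=[hsv[...,i].astype(int) for i in range(3)]
    m={"jam":((H<6)|(H>172))&(S>190)&(V>90),"tea":(H>45)&(H<80)&(S>110)|((H>22)&(H<34)&(S>150)),"tin":(H>100)&(H<130)&(S>120),
       "jam_tray":(H>8)&(H<26)&(V>150)&(S<165),"tea_tray":(H>22)&(H<34)&(S>140)&(V>80),"tin_tray":(S<50)&(V>110)}[k]
    return m.astype(np.uint8)
def fit(im,cp,k,kc,px,zb=0.,a0s=(0,),win=60):
    """k model, kc colour; px seed. returns x,y,a,iou"""
    m=mask(im,kc); w=np.zeros_like(m); c,r=map(int,px); w[max(0,r-win):r+win,max(0,c-win):c+win]=1; m=m*w
    m=cv2.morphologyEx(m,cv2.MORPH_CLOSE,np.ones((5,5)))
    cs,_=cv2.findContours(m,cv2.RETR_EXTERNAL,cv2.CHAIN_APPROX_NONE)
    cs=[q for q in cs if cv2.contourArea(q)>30]
    cs=[min(cs,key=lambda q:-cv2.pointPolygonTest(q,(float(c),float(r)),True))]
    hull=cv2.convexHull(cs[0]); f=8
    o=hull[:,0].min(0)-6; sz=(hull[:,0].max(0)+6-o)*f
    M=np.zeros((sz[1],sz[0]),np.uint8)
    cv2.drawContours(M,[((cs[0]-o)*f+f//2).astype(np.int32)],-1,1,-1)
    M=cv2.dilate(M,np.ones((f,f)))   # contour runs through pixel centres
    def cost(v):
        q=proj(model(k,v[0],v[1],v[2],zb),cp)
        h=cv2.convexHull(((q-o+.5)*f).astype(np.float32)).astype(np.int32)
        A=np.zeros_like(M); cv2.fillPoly(A,[h],1); return 1-(A&M).sum()/max(1,(A|M).sum())
    p0=back(px,zb+DIM[k][2]*.7,cp); best=None
    for a in a0s:
        s=np.array([[0,0,0],[.012,0,0],[0,.012,0],[0,0,.25]])+[p0[0],p0[1],a]
        r_=minimize(cost,s[0],method="Nelder-Mead",options=dict(initial_simplex=s,xatol=1e-4,fatol=1e-4))
        if best is None or r_.fun<best.fun: best=r_
    return (*best.x,1-best.fun)
def quat(yaw):  # tool down, closing line (tool y) along world angle yaw+90deg
    return [np.cos(yaw/2),np.sin(yaw/2),0,0]
E
python3 - <<'E'
from h import *
im=cv2.imread("pics/top0.png")[:,:,::-1].copy(); cp=camera_params("top")
A=np.arange(4)*np.pi/4
for n,k,kc,px,a in [("jamL","jam","jam",(286,255),(0,)),("jamR","jam","jam",(335,241),(0,)),("teaL","tea","tea",(232,250),A),("teaR","tea","tea",(385,244),A),("tin","tin","tin",(187,242),(0,)),
  ("jt","tray","jam_tray",(206,187),(0,)),("tt","tray","tea_tray",(369,183),(0,)),("wt","tray","tin_tray",(284,191),(0,)),("small?","tray","jam_tray",(261,140),(0,)),("big?","tray","tea_tray",(469,167),(0,))]:
    print(n,np.round(fit(im,cp,k,kc,px,0,a),4))
print(camera_params("wrist")["K"]); p=read_eef_pos(); T=np.linalg.inv(camera_params("wrist")["camera_from_world"]); print(p,T.round(3))
v=cv2.resize(im[120:280,165:410],None,fx=3.2,fy=3.2,interpolation=2); cv2.imwrite("pics/crop0.png",v[:,:,::-1])
E
```

```text
jamL [ 0.4274 -0.0127  0.1283  0.8508]
jamR [ 0.4674 -0.1428  0.1888  0.9043]
teaL [0.439  0.1344 0.6149 0.9567]
teaR [ 0.4625 -0.2762  0.5577  0.9448]
tin [0.4558 0.2636 0.1718 0.8893]
jt [0.6084 0.2306 0.0729 0.9456]
tt [ 0.6313 -0.2346  0.1681  0.9769]
wt [ 0.603   0.0024 -0.0062  0.9679]
small? [0.7651 0.0449 0.531  0.6286]
big? [ 0.6844 -0.52   -0.154   0.5275]
[[348.58420712   0.         320.47238191]
 [  0.         348.58420712 200.63942225]
 [  0.           0.           1.        ]]
[0.23793254 0.60489399 0.21580613] [[ 0.368  0.898  0.24   0.177]
 [ 0.93  -0.355 -0.095  0.63 ]
 [ 0.     0.258 -0.966  0.373]
 [ 0.     0.     0.     1.   ]]
```

View pics/crop0.png

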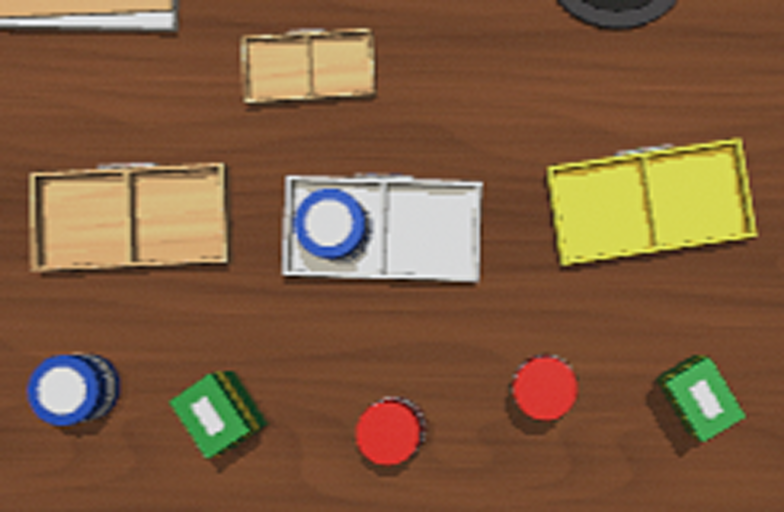

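The crop confirms the mid-size wooden, white and yellow trays, each with its tag on the far side, plus the five loose things. The small wooden tray at (308,68) in the crop is not used. I'll hover over the first jar and check with the wrist camera.

```bash
cat >> h.py <<'E'
TR=dict(jam=(.6084,.2306,.0729),tea=(.6313,-.2346,.1681),tin=(.603,.0024,-.006))
def bay(k,s):
    x,y,a=TR[k]; return np.array([x-s*.042*np.sin(a), y+s*.042*np.cos(a)]), a
def yaws(y,pts):
    """half turn whose last joint stays mid-range at all pts"""
    out=[]
    for c in (y,y+np.pi):
        q=[inverse_kinematics(list(p),quat(c)) for p in pts]
        if all(v is not None for v in q): out.append((max(abs(v[6]) for v in q),c))
    return min(out)[1]
E
python3 - <<'E'
from h import *
cp=camera_params("top"); im=cv2.imread("pics/top0.png")[:,:,::-1].copy()
for px in ((286,255),(335,241)):
    m=mask(im,"jam"); w=np.zeros_like(m); w[px[1]-20:px[1]+20,px[0]-20:px[0]+20]=1
    M=cv2.moments(m*w,True); c=(M["m10"]/M["m00"],M["m01"]/M["m00"]); print(c,M["m00"],back(c,.072,cp))
for x,y,yy in [(.427,-.013,np.pi/2),(.467,-.143,np.pi/2),(.456,.264,np.pi/2),(.439,.134,.615),(.4625,-.276,.558)]+[(*bay(k,s)[0],bay(k,s)[1]+np.pi/2) for k,s in (("jam",1),("jam",-1),("tea",1),("tea",-1),("tin",-1))]:
    for yw in (yy,yy-np.pi):
        print(round(x,3),round(y,3),round(yw,2),[None if (q:=inverse_kinematics([x,y,z],quat(yw))) is None else np.round(q[[0,6]],2) for z in(.05,.22)])
move_ptp([.427,-.013,.2],quat(yaws(np.pi/2,[(.427,-.013,.2)])))
cpw=camera_params("wrist"); im=read_camera("wrist"); cv2.imwrite("pics/w1.png",im[:,:,::-1])
print([d for d in look_for("wrist","jam_a")],proj([[.427,-.013,.072],[.427,-.013,0]],cpw),read_time_s())
E
```

```text
(285.6869009584665, 254.87859424920129) 313.0 [ 0.42856026 -0.01354473  0.072     ]
(334.84353741496597, 241.2278911564626) 294.0 [ 0.46769091 -0.14300454  0.072     ]
0.427 -0.013 1.57 [array([-0.76,  0.21]), array([-0.84, -0.14])]
0.427 -0.013 -1.57 [array([-1.2 , -2.36]), array([-1.33,  2.8 ])]
0.467 -0.143 1.57 [array([-0.6 ,  0.71]), array([-0.86,  0.33])]
0.467 -0.143 -1.57 [array([-0.84, -2.04]), array([-1.07, -2.65])]
0.456 0.264 1.57 [array([-0.97, -0.4 ]), array([-1.  , -0.54])]
0.456 0.264 -1.57 [array([-0.54,  2.51]), array([-0.64,  2.55])]
0.439 0.134 0.61 [array([-0.91, -1.11]), array([-0.98, -1.34])]
0.439 0.134 -2.53 [array([-0.6 ,  1.89]), array([-0.72,  1.8 ])]
0.463 -0.276 0.56 [array([-0.25, -0.07]), array([-0.35, -0.35])]
0.463 -0.276 -2.58 [array([0.98, 2.3 ]), array([1.18, 2.42])]
0.605 0.272 1.64 [array([-0.8 , -0.18]), array([-0.83, -0.26])]
0.605 0.272 -1.5 [array([-0.41,  2.67]), array([-0.48,  2.73])]
0.611 0.189 1.64 [array([-0.78,  0.01]), array([-0.79, -0.12])]
0.611 0.189 -1.5 [array([-0.33,  2.83]), array([0.49, 2.38])]
0.624 -0.193 1.74 [array([-0.41,  0.93]), array([-0.48,  0.8 ])]
0.624 -0.193 -1.4 [array([-0.6 , -1.93]), array([-0.62, -2.12])]
0.638 -0.276 1.74 [array([-0.3 ,  1.08]), array([-0.27,  0.89])]
0.638 -0.276 -1.4 [array([-0.44, -1.86]), array([-0.44, -2.01])]
0.603 -0.04 1.56 [array([-0.5 ,  0.34]), array([-0.61,  0.21])]
0.603 -0.04 -1.58 [array([-0.91, -2.31]), array([-0.95, -2.56])]
[{'at': [321.2, 180.4], 'confidence': 0.66}, {'at': [362.0, 306.7], 'confidence': 0.59}] [[320.35077267 190.97593395]
 [320.35161309 174.93938609]] 3.2083
```

View pics/w1.png

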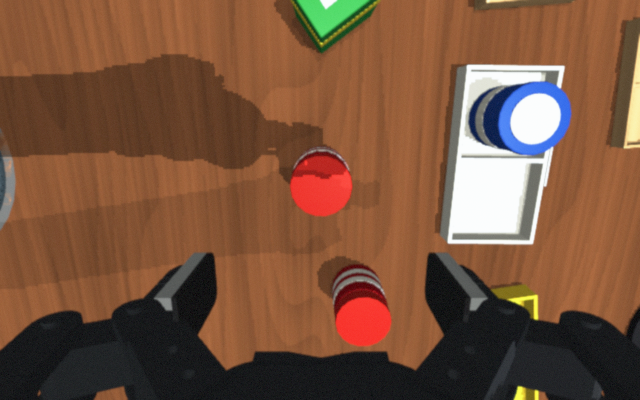

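The jar's lid centre is at (321,186), where I predicted (320,191), so it is about 4 mm off in y. That is along the pads' width, so it is harmless. I'll pick and place the two jars.

```bash
cat >> h.py <<'E'
def pick(x,y,yaw,h,effort):
    move_ptp([x,y,.2],quat(yaw)); move_gripper(.085); movel([x,y,h],speed=.12)
    move_gripper(0,effort); g=read_finger_gap(); movel([x,y,.2],speed=.12)
    print("gap",g,read_finger_gap(),"grip",read_grasp_force(),"fz",read_ft_force()[2])
def place(x,y,yaw,h,opening):
    move_ptp([x,y,.2],quat(yaw)); movel([x,y,h+.012],speed=.12); pause(.3); f0=read_ft_force()[2]
    z=h+.012; movel([x,y,h+.008],speed=.02); z=h+.008
    while z>h-.001:
        z-=.001; movel([x,y,z],speed=.02); pause(.05); f=read_ft_force()[2]-f0
        if f>1.: break
    print("touch z",z,"nominal",h+.004,"df",f)
    move_gripper(opening); pause(.2); movel([x,y,.2],speed=.12); print("t",read_time_s())
E
python3 - <<'E'
from h import *
pick(.4285,-.011,np.pi/2,.048,40)
b,a=bay("jam",-1); place(*b,a+np.pi/2,.048,.072)
cv2.imwrite("pics/w2.png",read_camera("wrist")[:,:,::-1]); print(read_eef_pos())
E
```

```text
gap 0.05054923016130784 0.05052562510019626 grip 41.85371160507202 fz -2.101749273148084
touch z 0.052 nominal 0.052000000000000005 df 8.08509220089536
t 13.0833
[0.61067438 0.18863411 0.19881838]
```

View pics/w2.png

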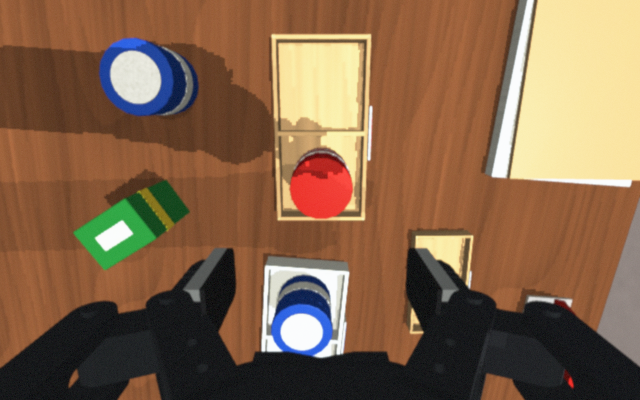

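The jar stands upright in the wooden tray's lower (-y) bay, with its lid at (321,186) and clear of the walls. The +y bay at (320,85) is free. Second jar next, then a look at the teas.

Run:
```python
from h import *
cp=camera_params("wrist"); im=cv2.imread("pics/w2.png")[:,:,::-1].copy()
print("tray bays expected px",proj([[*bay("jam",s)[0],.004] for s in(1,-1)],cp))
print("teaL wrist",np.round(fit(im,cp,"tea","tea",(125,225),0,np.arange(4)*np.pi/4,90),4))
pick(.4677,-.142,np.pi/2,.048,40)
b,a=bay("jam",1); place(*b,a+np.pi/2,.048,.072)
im=read_camera("wrist"); cv2.imwrite("pics/w3.png",im[:,:,::-1])
b,a=.615,0
move_ptp([.439,.1344,.2],quat(.615))
cp=camera_params("wrist"); im=read_camera("wrist"); cv2.imwrite("pics/w4.png",im[:,:,::-1])
px=proj([[.439,.1344,.08]],cp)[0]; print(px,"teaL",np.round(fit(im,cp,"tea","tea",px,0,(.615,),90),4),read_time_s())
```

```text
tray bays expected px [[322.01955109  88.5824602 ]
 [322.06349634 174.68475669]]
teaL wrist [0.4394 0.139  0.6232 0.9641]
gap 0.05059648587147706 0.050295273392321815 grip 41.800557374954224 fz -1.9082476534052402
touch z 0.052 nominal 0.052000000000000005 df 6.356253706825451
t 24.7417
[322.2126538  191.78518351] teaL [0.4389 0.1385 0.6265 0.9594] 26.0333
```

```bash
python3 -c "
import cv2,numpy as np
a=[cv2.resize(cv2.imread(f'pics/w{i}.png'),(400,250)) for i in(3,4)];cv2.imwrite('pics/w34.png',np.hstack(a))"
```

```text
(no output)
```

View pics/w34.png

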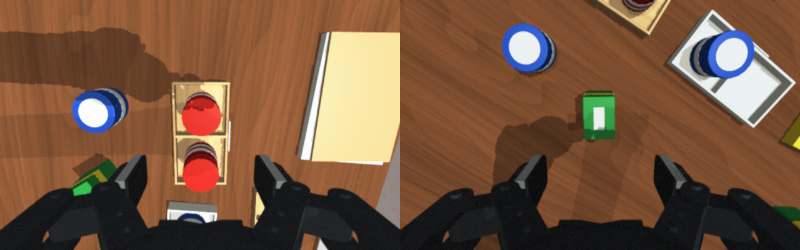

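Both jars stand in their own bays of the wooden tray, at (200,115) and (200,170). The carton is centred under the gripper and aligned at (598,115). Cartons next.

Run:
```python
from h import *
pick(.439,.1365,.62,.05,30)
b,a=bay("tea",1); place(*b,a+np.pi/2,.05,.062)
im=read_camera("wrist"); cv2.imwrite("pics/w5.png",im[:,:,::-1])
move_ptp([.4625,-.2762,.2],quat(.558))
cp=camera_params("wrist"); im=read_camera("wrist"); cv2.imwrite("pics/w6.png",im[:,:,::-1])
px=proj([[.4625,-.2762,.08]],cp)[0]; print(px,"teaR",np.round(fit(im,cp,"tea","tea",px,0,(.558,),90),4),read_time_s())
a=[cv2.resize(cv2.imread(f'pics/w{i}.png'),(400,250)) for i in(5,6)];cv2.imwrite('pics/w56.png',np.hstack(a))
```

```text
gap 0.04137358269215925 0.0408915816806476 grip 30.848357677459717 fz -0.533776477336814
touch z 0.057 nominal 0.054000000000000006 df 1.0096599841084721
t 35.7417
[322.3799411  192.33300635] teaR [ 0.4624 -0.2711  0.5671  0.9612] 36.7
```

View pics/w56.png

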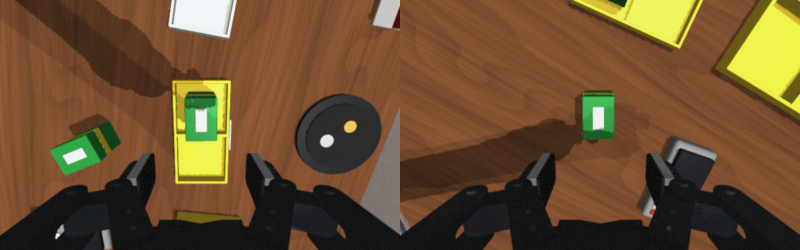

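The first carton is in the yellow tray's +y bay at (201,118). The touch signal came 3 mm early and weak, so I'll raise the threshold. The second carton is aligned at (598,115), and the terminal at (685,165) is clear of the fingers' path.

```bash
sed -i 's/if f>1\.: break/if f>2.5: break/' h.py
python3 - <<'E'
from h import *
pick(.4625,-.2735,.565,.05,30)
b,a=bay("tea",-1); place(*b,a+np.pi/2,.05,.062)
cp=camera_params("wrist"); im=read_camera("wrist"); cv2.imwrite("pics/w7.png",im[:,:,::-1])
for s in(1,-1):
    b,a=bay("tea",s); print(s,b,a,proj([[*b,.004],[*b,.084]],cp))
move_ptp([.4558,.2636,.2],quat(np.pi/2))
cp=camera_params("wrist"); im=read_camera("wrist"); cv2.imwrite("pics/w8.png",im[:,:,::-1])
px=proj([[.4558,.2636,.062]],cp)[0]; print(px,"tin",np.round(fit(im,cp,"tin","tin",px,0,(0,),90),4),read_time_s())
a=[cv2.resize(cv2.imread(f'pics/w{i}.png'),(400,250)) for i in(7,8)];cv2.imwrite('pics/w78.png',np.hstack(a))
E
```

```text
gap 0.04118979305812746 0.04130441782453882 grip 30.390084385871887 fz -1.3367474618887898
touch z 0.054 nominal 0.054000000000000006 df 4.527526187008978
t 46.5333
1 [ 0.624273   -0.19319201] 0.1681 [[321.63790879  89.71381087]
 [321.74754176  84.23421769]]
-1 [ 0.638327   -0.27600799] 0.1681 [[321.70443029 175.70699759]
 [321.82399873 194.42980478]]
[319.88584276 185.80508427] tin [ 0.4555  0.2681 -0.0842  0.8968] 48.6833
```

View pics/w78.png

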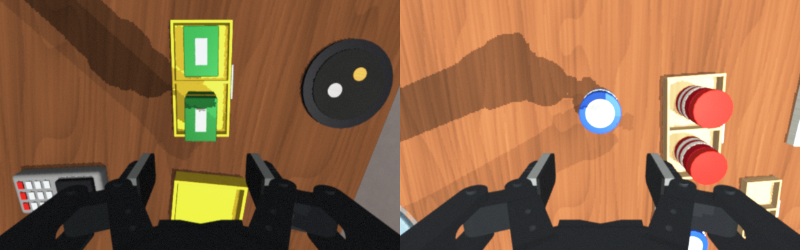

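Both cartons stand upright in the yellow tray's bays at (201,50) and (201,120). The loose tin is centred at (600,112). Last pick.

Run:
```python
from h import *
pick(.4557,.266,np.pi/2,.046,40)
b,a=bay("tin",-1); place(*b,a+np.pi/2,.046,.078)
im=read_camera("wrist"); cv2.imwrite("pics/w9.png",im[:,:,::-1])
move_ptp([.45,.4,.3],quat(np.pi/2))
im=read_camera("top"); cv2.imwrite("pics/top1.png",im[:,:,::-1]); cp=camera_params("top")
for s in(1,-1):
    b,a=bay("tea",s); px=proj([[*b,.084]],cp)[0]; print(b,px)
a=cv2.resize(im[130:290,165:480],None,fx=2.5,fy=2.5,interpolation=2)[:,:,::-1]; cv2.imwrite("pics/topc.png",a)
s=cv2.resize(read_camera("scene")[100:380,250:500],None,fx=2.1,fy=2.1,interpolation=2)[:,:,::-1]; cv2.imwrite("pics/sc.png",s)
print(read_time_s(),read_ft_force())
```

```text
gap -5.414065955912015e-05 0.00026910705602502434 grip 0.0 fz 0.8108231024511328
touch z 0.04499999999999999 nominal 0.05 df 0.13082518908807253
t 61.25
[ 0.624273   -0.19319201] [355.13959712 182.44875986]
[ 0.638327   -0.27600799] [386.54616952 177.85540981]
63.1333 [-0.05554897  0.90595407 -0.07873691]
```

View pics/topc.png

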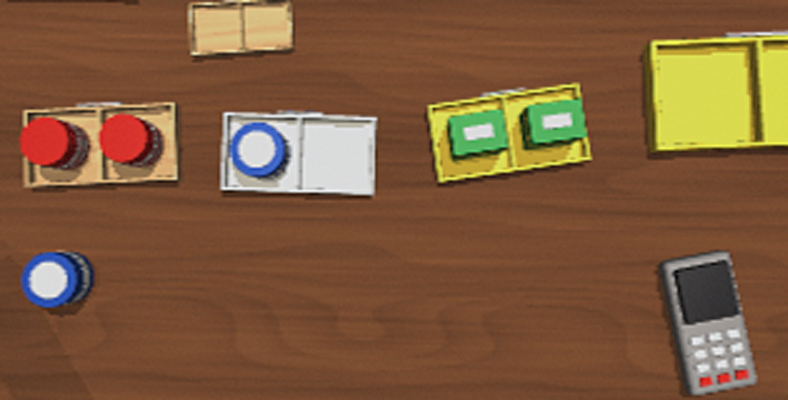

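View pics/sc.png

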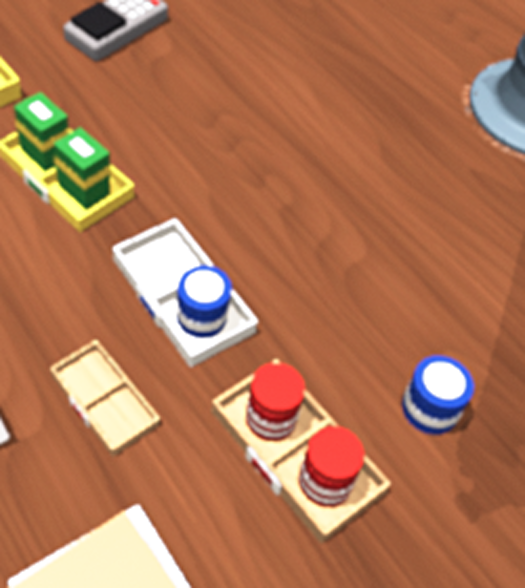

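All jars and cartons are placed well. The tin slipped the grip (gap 0) and is still on the counter at about crop (50,279). I'll re-measure it from near.

Run:
```python
from h import *
im0=cv2.imread("pics/top0.png")[:,:,::-1].copy(); im=cv2.imread("pics/top1.png")[:,:,::-1].copy(); cp=camera_params("top")
for i in(im0,im): print("top",np.round(fit(i,cp,"tin","tin",(186,242),0,(0,)),4))
move_ptp([.4557,.266,.2],quat(np.pi/2)); print(read_eef_pos())
move_gripper(.085); print("open",read_finger_gap())
cp=camera_params("wrist"); im=read_camera("wrist"); px=proj([[.4557,.266,.062]],cp)[0]
print(px,"tin",np.round(fit(im,cp,"tin","tin",px,0,(0,),90),4)); print(back(look_for("wrist","tin_loose")[0]["at"],.04,cp))
movel([.4557,.266,.11],speed=.12)
im=read_camera("wrist"); cv2.imwrite("pics/w10.png",im[:,:,::-1]); print(read_eef_pos(),read_time_s())
```

```text
top [0.4558 0.2633 0.1243 0.8894]
top [0.4561 0.2638 0.1083 0.8954]
[0.45647015 0.26758401 0.20093559]
open 0.08485316454671919
[319.93094966 189.62444864] tin [0.4558 0.2686 0.0432 0.8893]
[0.45633285 0.26522364 0.04      ]
[0.45658643 0.26640653 0.11088482] 65.1333
```

View pics/w10.png

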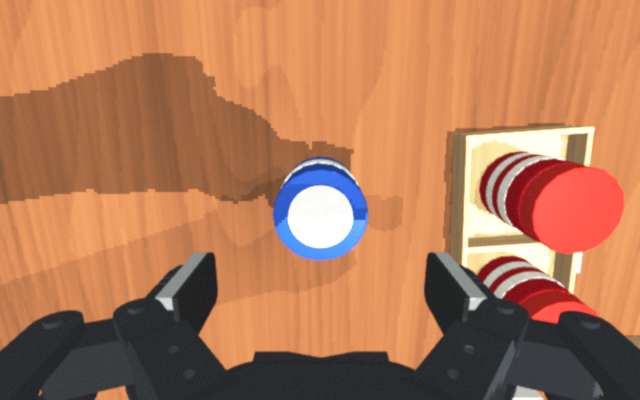

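The tin hasn't moved and is centred between the fingers, with its lid at (320,216). I'll retry slightly lower and step by step, checking the gap before lifting.

Run:
```python
from h import *
x,y=.4557,.266
movel([x,y,.042],speed=.1); pause(.2); print(read_eef_pos(),read_finger_gap(),read_ft_force())
for g in (.066,.058,.05):
    move_gripper(g,40); print(g,read_finger_gap(),read_grasp_force(),read_ft_force().round(2))
cv2.imwrite("pics/w11.png",read_camera("wrist")[:,:,::-1])
```

```text
[0.45628452 0.26641714 0.04270928] 0.08484161799857284 [-0.0422714   0.33622673 -0.24891551]
0.066 0.06614666741610954 0.0 [-0.44  0.4  -0.27]
0.058 0.05774961411002047 0.23804902346455492 [-0.01  0.04 -0.1 ]
0.05 0.05011542660771978 4.690276693213491 [-1.75 -0.24 10.69]
```

View pics/w11.png

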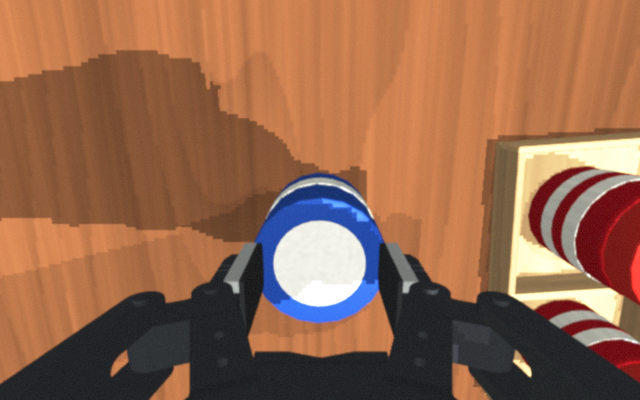

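The pads are overlapping the lid's edge: the gap is 50 mm on a 60 mm tin, and the tool is being pushed up by 10.7 N. So they are slipping over the lid's top instead of gripping the body. I'll reopen, check the tin and grip lower.

Run:
```python
from h import *
x,y=.4557,.266
print(read_eef_pos(),read_finger_gap(),read_grasp_force(),read_ft_force())
move_gripper(.085); movel([x,y,.030],speed=.05); pause(.1); print(read_eef_pos(),read_ft_force())
for g in (.062,.056,.05):
    move_gripper(g,40); print(g,read_finger_gap(),read_grasp_force(),read_ft_force().round(2),read_eef_pos().round(4))
```

```text
[0.45682701 0.26656113 0.04356366] 0.0502494174532324 4.667692922675997 [-1.13668098 -0.33323766  9.74071491]
[0.45574083 0.26587473 0.02988301] [ 0.06655723  0.17577044 -0.03941387]
0.062 0.06217374371075244 0.0 [-0.1  -0.52 -0.95] [0.4558 0.2661 0.0301]
0.056 0.058254006897597105 42.532896995544434 [-0.45 -0.11  5.13] [0.4561 0.2661 0.0306]
0.05 0.05781203309768536 42.58050262928009 [-0.79 -1.21  5.73] [0.4561 0.2661 0.0306]
```

The grip is firm now: gap 58 mm, 42 N. I'll lift and place it, feeling for any early contact with the walls.

Run:
```python
from h import *
movel([.4557,.266,.2],speed=.12); print(read_finger_gap(),read_grasp_force(),read_ft_force()[2])
if read_finger_gap()>.05:
    b,a=bay("tin",-1); place(*b,a+np.pi/2,.0302,.070)
    w=read_camera("wrist")
    move_ptp([.45,.4,.3],quat(np.pi/2))
    im=read_camera("top"); cp=camera_params("top")
    print(np.round(fit(im,cp,"tin","tin",proj([[*b,.05]],cp)[0],.004,(0,),20),4),b)
    s=read_camera("scene")[100:380,250:500]
    cv2.imwrite("pics/f.png",np.hstack([cv2.resize(w,(400,250)),cv2.resize(im[130:290,165:421],(400,250))])[:,:,::-1])
    cv2.imwrite("pics/f2.png",cv2.resize(s,None,fx=2,fy=2)[:,:,::-1])
```

```text
0.05796041236689379 43.099274039268494 -1.760352970091685
touch z 0.034199999999999994 nominal 0.0342 df 5.913396289711532
t 76.95
[ 0.603  -0.0417  0.0467  0.8835] [ 0.602748   -0.03959924]
```

View pics/f.png

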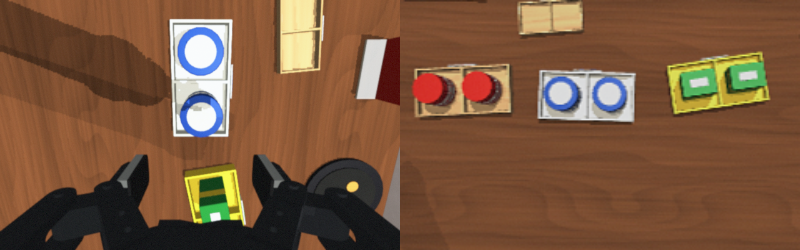

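View pics/f2.png

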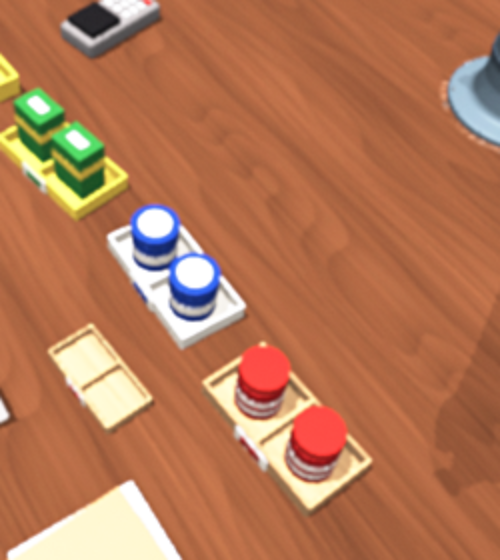

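All five stand upright in their own bays: tins at (155,235) and (193,285), jars at (262,380) and (316,443), cartons at (40,122) and (78,160). The stock tin and the terminal have not moved, and the arm is clear. I'm handing in.

```bash
python3 -c "
from bench import *
pause(.5); print(sign_off(), read_time_s())"
```

```text
the job is handed in; nothing more can be done
the job is handed in; nothing more can be done
```

The job is handed in at about 79 s: both jars, both cartons and the loose tin stand upright in their own bays, set down jars first, then cartons, then tin (the tin needed a second, lower grip; the first carton may have been let go up to 3 mm above its floor), with the stock tin and terminal untouched.

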